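Open the laundry-tablet box

TASK

Time to load the washer: lift the lid of the laundry-tablet box, the wide low white box with the long bar handle, and swing it all the way back until it rests open on its stop, then let go. Leave the tall narrow peg box with the knob shut.

Things in the scene. Friction and masses are not known exactly. Their poses are not given: they have to be found in the camera images.
- tablet_box: Wide low white metal box, 150 (x) by 240 (y) by 100 mm high, fixed, left or right of the peg box. Origin: centre of its underside; z up. Its front looks along its own -x, roughly to the robot (yaw within 0.4 rad). The lid's hinge line runs along its y at x = +75, z = +100 mm. Two dark lugs behind the hinge, 18 mm wide, up to 40 mm above and 25 mm behind it, are the lid's stop.
- tablet_lid (a joint): Angle of the tablet box's lid: 0 = shut (its start), grows as the front edge is lifted up and back, 1.75 (100 degrees) = resting on its stop. White plate 150 by 240 by 8 mm, about 0.3 kg, on a free hinge: it falls shut if let go before about 1.35 and leans back on its stop by itself beyond about 1.65.
- tablet_handle (a point): Middle of the dark steel bar handle on the tablet box's lid: round bar 11 mm thick, 140 mm long along the box's y, a thin post near each end, its axis 35 mm above the lid's top and 12 mm in from its front edge; shut, 138 mm in front of and 43 mm above the hinge line. The bar can turn between the fingers as the lid swings. Its frame moves with the lid; shut, its axes are the box's.
- peg_lid (a joint): Angle of the lid of the peg box, the tall narrow white box (120 by 120 by 150 mm high) with a round dark knob on top: 0 = shut, grows as it opens. It starts shut and must stay so.
There are look-alikes about, which are no part of the job. Leave any turquoise look-alike of the part that bears peg_lid alone.

How it is judged (in metres and radians):
At the end, for the whole second after the job is handed in: The tablet box's lid is back on its stop (within about 7 degrees: angle above 1.62 rad), still, and let go; the peg box's lid is shut (below 0.1 rad) (value of joint tablet_lid above 1.62 rad and velocity of joint tablet_lid between -0.1 and 0.1 rad/s and value of joint peg_lid below 0.1 rad); the robot touches nothing.
It fails at once if the peg box's lid is lifted open (above 0.25 rad) (value of joint peg_lid above 0.25 rad).
It also fails if it takes over 38 s, if anything falls off the work surface, if the arm or the gripper's body presses on something with over 40 N, if the wrist force passes 120 N, or if a joint passes its speed limit or range.

ROBOT

A 6-joint arm with a two-finger parallel gripper is mounted at the origin on the work surface. World frame = base frame: x ahead of the robot, y to its left, z up, the work surface at z = 0. Lengths are in m, angles in degrees, forces in N, time in s.
With the tool pointing down it reaches from about 0.375 to 0.9 m from the base axis. Payload 3.1 kg.
Tool frame: the origin (TCP) lies midway between the tips of the shut fingers; the grasp point (between the pads) lies 19 mm behind it (bot.hold_point_z is the distance from the TCP to the grasp point, in m); z points along the fingers, y is the line along which they close (so a half turn about z gives the same grasp; the last joint's range is limited). The gripper opens to 87 mm and grips with 3 to 60 N. Pads are 19 mm wide; open, the fingers measure 117 mm over their backs; the gripper's body (75 mm by 190 mm) begins 51 mm behind the grasp point.
Start: joints at [-79.441, 30.224, 82.088, -0, 67.689, -10.227], TCP at [0.222, -0.584, 0.223] pointing down, gripper open.
Joint ranges: [-176.69, 176.69], [-43.24, 126.21], [12.49, 139.97], [-82, 262], [0, 151.66], [-163.58, 163.58]. Speed limits (degrees/s): [159.86, 159.86, 180, 180, 180, 180].

INTERFACE

Orientations are given as a 3x3 rotation matrix whose columns are the frame's x, y, z axes.
In Python, from rig import read_state, optics, order, bot gives the robot as it stands.
- The arm moves only by the tool drive_tool, never from a script. Its argument "steps" is a list of rows, each a list of 7 numbers: the finger opening in mm, from 0 to 87, then the shift along the tool's x, y, z normalised to -1 to 1, where 1 is 0.12 m, then the turn, a rotation vector about the tool's x, y, z normalised to -1 to 1, where 1 is 1.5 rad. In form: [[jaw, tx, ty, tz, ax, ay, az], ...]. A call has 1 to 8 rows; each row is the pose to reach, as a shift and turn from the pose commanded when the call began, along the tool's axes at that moment; what a row does not reach only later rows make up. A row lasts 1/10 s, in which the tool goes at most 50 mm and 8.59 degrees, less where a joint would pass 70% of its speed; a pose out of reach is approached as far as the arm can. A call with a number of a shift or a turn outside -1 to 1 is refused whole. A call with a gripper value outside its range is refused whole. The fingers move at their own pace and stop on an object; the grip force is fixed at half the most. Time passes only in rows, so rows that repeat a pose let the fingers close. It gives the time, the measured TCP pose, the force, the opening and the grip force at its end, in the units of the state.
- read_state(): the state, without advancing time (a new reading comes with each control period).
- optics.capture(name): name is "side" or "top"; returns a dict with "color" (384x512x3 uint8, blue, green, red), "range_z" (384x512 float32, m along the optical axis (not along the pixel's ray), 0 where there is no reading), "fx", "fy", "cx", "cy" (pixels), "rvec" (rotation vector, rad) and "tvec" (3), from world to camera coordinates, as OpenCV has them. Camera axes: x right, y down, z forward; pixel columns grow to the right and rows downward; lengths in m; the calibration is good to about 2 mm. A picture is of the moment at which its call begins.
- order.hand_in(): hands the job in; it is judged then, once.
The state is a dict: "time_s": time; "joint_positions": joint angles; "qvel": joint speeds; "tau": joint torques, N m; "position": TCP position; "tcp_rot": TCP orientation; "force": force on the tool from outside, world axes, zero at the start; "moment": the same for the moment, N m; "opening": opening from 0.0 (shut) to 1.0 (fully open); "grasp_force": force on a finger pad.
Only numpy, scipy, OpenCV 4.12 (cv2) and the standard library are available. Lean on these libraries where they do the work, as an engineer would, in place of code of your own. Each camera call takes 0.05 s, during which the arm holds its last target. There are 200 camera calls.

## Working session

There is one attempt and no reset: what is moved stays moved. The work goes in short steps, Python scripts to look and compute and a tool call to move; the robot and the scene stay as the last step left them, time stands still between calls to the robot, and variables do not carry over. Pictures are saved under pics/ and viewed, at most 10 in all, crops included, and the job is handed in when it is done.

Besides the shell and the picture viewer there is one more tool, called by a JSON object that holds its "method" and its "body". drive_tool: Moves the arm, as the interface text tells. Scaled input: -1 to 1 covers 0.12 m each way for a shift and 1.5 rad each way for a turn. Its arguments: {"type":"object","properties":{"steps":{"type":"array"}},"required":["steps"]}

```bash
mkdir -p pics; cat > h.py <<'E'
import numpy as np,cv2
from rig import read_state,optics,order,bot
def cloud(c):
    R,_=cv2.Rodrigues(np.array(c["rvec"],float)); t=np.array(c["tvec"],float).ravel()
    z=c["range_z"]; v,u=np.indices(z.shape)
    p=np.stack([(u-c["cx"])/c["fx"]*z,(v-c["cy"])/c["fy"]*z,z],-1)
    return (p-t)@R   # world
E
python3 - <<'E'
from h import *
ims=[]
for n in("top","side"):
    c=optics.capture(n); np.savez(f"{n}0.npz",**c); ims.append(c["color"])
cv2.imwrite("pics/a.png",cv2.resize(np.hstack(ims),(800,300),interpolation=cv2.INTER_AREA)); cv2.imwrite("pics/top0.png",cv2.resize(ims[0],(800,600)))
s=read_state();print(s["time_s"],s["position"],s["tcp_rot"],bot.hold_point_z)
E
```

```text
0.1 [ 0.22170974 -0.58364162  0.22167795] [[ 9.34905490e-01  3.54896596e-01 -3.63315537e-04]
 [ 3.54896620e-01 -9.34903599e-01  1.91049549e-03]
 [ 3.38363344e-04 -1.91507218e-03 -9.99998109e-01]] 0.0187
```

View pics/a.png

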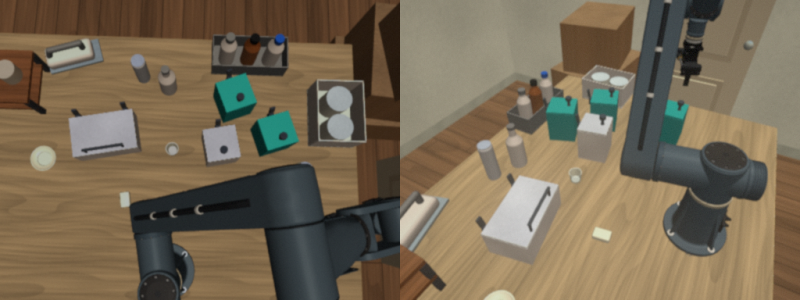

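View pics/top0.png

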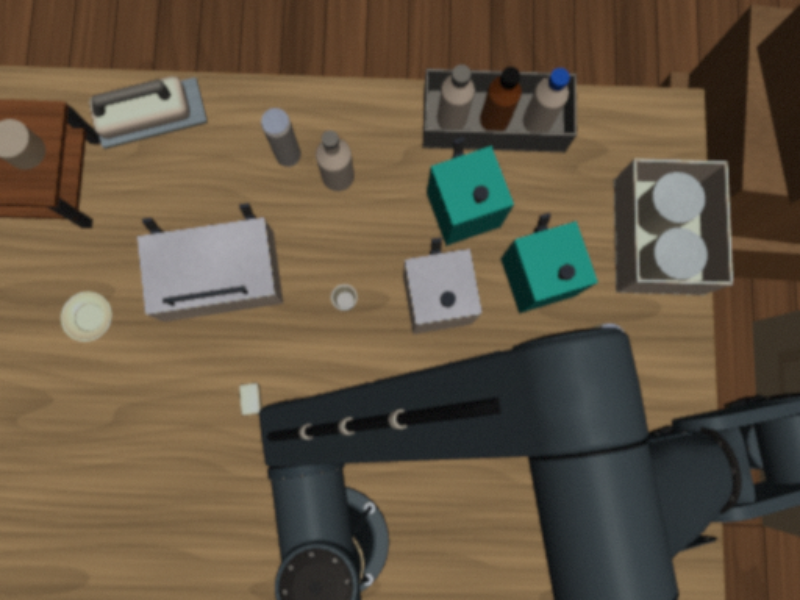

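The top view (800x600) shows three things with bar handles. The wide white box has its bar at (205,296) and lugs at (152,225) and (248,211). The butter-dish-like item is at (140,110) and the brown chest at (30,160). Only the white box is wide, low and white with a long bar and lugs. The white peg box is at (443,288), with turquoise look-alikes at (470,195) and (548,265). I'll measure the wide white box and check it in a crop.

```bash
python3 - <<'E'
from h import *
c=dict(np.load("top0.npz")); P=cloud(c); g=c["color"].max(2)
roi=np.zeros(g.shape,bool); roi[130:206,82:185]=1
lid=roi&(abs(P[...,2]-.1)<.012)&(g>110)
q=P[lid]; r=cv2.minAreaRect(q[:,:2].astype(np.float32)); print("lid",r,np.median(q[:,2]),lid.sum())
bar=roi&(g<80)
n,L,st,ce=cv2.connectedComponentsWithStats(bar.astype(np.uint8))
R,_=cv2.Rodrigues(c["rvec"]);t=c["tvec"].ravel();C=-R.T@t
def ray(u,v,z):
    d=R.T@np.array([(u-c["cx"])/c["fx"],(v-c["cy"])/c["fy"],1]); return C+d*(z-C[2])/d[2]
for i in range(1,n):
    if st[i,4]<15: continue
    m=L==i; vu=np.argwhere(m); w=np.array([ray(u,v,.143) for v,u in vu]); rr=cv2.minAreaRect(w[:,:2].astype(np.float32))
    print(i,st[i],ce[i],"z",np.percentile(P[m][:,2],[10,50,90]).round(3),"rect@.143",rr, "cloud",np.median(P[m],0).round(3))
# rear/top edges: lid corner contour on plane z=.108
cn=cv2.approxPolyDP(cv2.convexHull(np.argwhere(lid)[:,::-1].astype(np.int32)),5,True)[:,0]
for u,v in cn: print((u,v),ray(u,v,.1).round(4),ray(u,v,.108).round(4))
cv2.imwrite("pics/crop.png",cv2.resize(c["color"][125:215,75:195],(800,600),interpolation=cv2.INTER_CUBIC))
print(C)
E
```

```text
lid ((0.512697696685791, 0.25555139780044556), (0.15127818286418915, 0.24145658314228058), 10.666871070861816) 0.10851134328209093 3579
1 [154 130   9  10  59] [157.72881356 134.89830508] z [0.095 0.117 0.136] rect@.143 ((0.607852041721344, 0.17642517387866974), (0.03058118373155594, 0.016581321135163307), 28.860227584838867) cloud [0.615 0.182 0.117]
2 [ 91 140  13   9  72] [ 96.69444444 144.13888889] z [0.092 0.115 0.136] rect@.143 ((0.5747630000114441, 0.3482649624347687), (0.03762480989098549, 0.017954885959625244), 47.22362518310547) cloud [0.583 0.358 0.115]
3 [171 144   9  48 123] [175.15447154 168.40650407] z [0.036 0.061 0.084] rect@.143 ((0.5144224166870117, 0.12135717272758484), (0.13882805407047272, 0.008183217607438564), 10.573206901550293) cloud [0.529 0.136 0.061]
4 [105 184  53  11 139] [130.20143885 188.46043165] z [0.144 0.148 0.152] rect@.143 ((0.4484714865684509, 0.24175356328487396), (0.011193322017788887, 0.14635612070560455), 10.39756965637207) cloud [0.45  0.243 0.148]
(np.int32(175), np.int32(188)) [0.4621 0.1259 0.1   ] [0.4607 0.1245 0.108 ]
(np.int32(95), np.int32(201)) [0.4169 0.3551 0.1   ] [0.4158 0.3523 0.108 ]
(np.int32(88), np.int32(151)) [0.565 0.388 0.1  ] [0.563  0.3849 0.108 ]
(np.int32(169), np.int32(139)) [0.6091 0.1519 0.1   ] [0.6068 0.1503 0.108 ]
[ 0.24998249 -0.09495706  1.35135734]
```

View pics/crop.png

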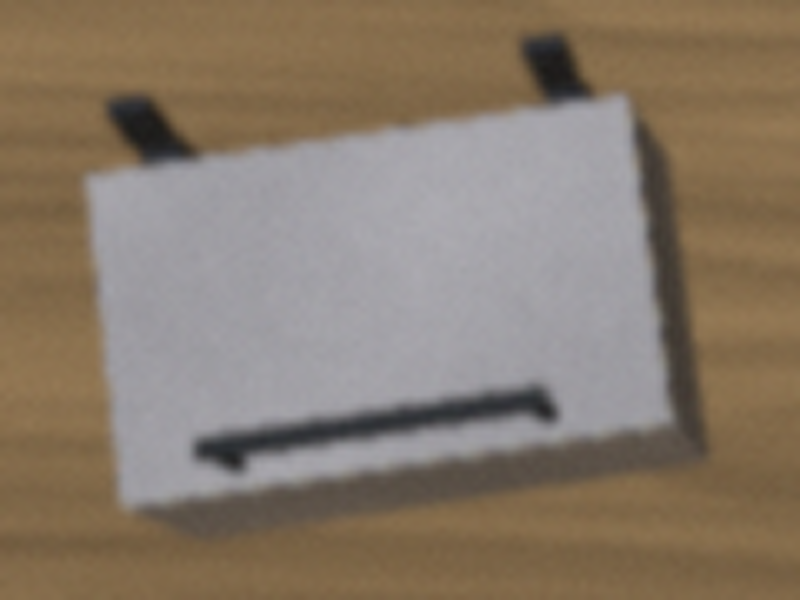

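The crop confirms the target: a white wide lid with the bar from (195,445) to (550,400) and two lugs behind. The lid measures 151x241 mm at z 0.108, with yaw about 10.5°. The bar is at (0.450,0.243), and the geometry predicts (0.451,0.244,0.143). The hinge is at (0.586,0.269,0.10). Next I'll plan the transit.

```bash
cat >> h.py <<'E'
from scipy.spatial.transform import Rotation as Ro
def Rt(yaw):
    c,s=np.cos(np.radians(yaw)),np.sin(np.radians(yaw)); return np.array([[-s,c,0],[c,s,0],[0,0,-1.]])
def rel(p0,R0,p,R):
    return np.r_[R0.T@(np.array(p)-p0)/.12,Ro.from_matrix(R0.T@R).as_rotvec()/1.5]
E
python3 - <<'E'
from h import *
s=read_state();p=np.array(s["position"]);R=np.array(s["tcp_rot"])
for w in [(.30,-.51,.33,-45),(.37,-.40,.33,-25),(.43,-.28,.33,-10),(.46,-.14,.33,0),(.48,0,.33,10.5),(.47,.12,.33,10.5),(.451,.226,.28,10.5)]:
    v=rel(p,R,w[:3],Rt(w[3])).round(3); print(w,v.tolist())
    p=p+R@v[:3]*.12; R=R@Ro.from_rotvec(v[3:]*1.5).as_matrix()
E
```

```text
(0.3, -0.51, 0.33, -45) [0.828, -0.344, -0.902, -0.001, -0.0, -0.282]
(0.37, -0.4, 0.33, -25) [1.061, -0.235, 0.001, -0.0, -0.001, -0.232]
(0.43, -0.28, 0.33, -10) [1.117, 0.03, -0.001, -0.0, 0.0, -0.175]
(0.46, -0.14, 0.33, 0) [1.193, 0.043, -0.0, -0.0, 0.0, -0.116]
(0.48, 0, 0.33, 10.5) [1.167, 0.166, -0.001, -0.0, 0.0, -0.123]
(0.47, 0.12, 0.33, 10.5) [0.998, 0.101, -0.001, -0.0, 0.0, 0.0]
(0.451, 0.226, 0.28, 10.5) [0.898, 0.007, 0.417, -0.0, 0.0, 0.0]
```

{"method": "drive_tool", "body": {"steps": [[87, 0.2, -0.09, -0.23, 0, 0, -0.07], [87, 0.41, -0.17, -0.45, 0, 0, -0.14], [87, 0.62, -0.26, -0.68, 0, 0, -0.21], [87, 0.83, -0.34, -0.9, 0, 0, -0.28], [87, 0.83, -0.34, -0.9, 0, 0, -0.28]]}}

```text
time_s: 0.6
position: [0.3034, -0.5102, 0.3346]
tcp_rot: [[0.706, 0.709, 0.004], [0.709, -0.706, -0.006], [-0.002, 0.007, -1.0]]
force: [0.1, -1.1, -0.3]
opening: 0.997
grasp_force: 0.0
```

{"method": "drive_tool", "body": {"steps": [[87, 0.25, -0.06, 0, 0, 0, -0.06], [87, 0.5, -0.12, 0, 0, 0, -0.12], [87, 0.75, -0.18, 0, 0, 0, -0.18], [87, 1, -0.23, 0, 0, 0, -0.23], [87, 1, -0.23, 0, 0, 0, -0.23]]}}

```text
time_s: 1.1
position: [0.3667, -0.4034, 0.3292]
tcp_rot: [[0.426, 0.905, -0.001], [0.905, -0.426, 0.004], [0.003, -0.003, -1.0]]
force: [0.5, -1.1, 0.2]
opening: 1.001
grasp_force: 0.0
```

{"method": "drive_tool", "body": {"steps": [[87, 0.25, 0, 0, 0, 0, -0.045], [87, 0.5, 0, 0, 0, 0, -0.09], [87, 0.75, 0, 0, 0, 0, -0.135], [87, 1, 0, 0, 0, 0, -0.175], [87, 1, 0, 0, 0, 0, -0.175]]}}

```text
time_s: 1.6
position: [0.4175, -0.296, 0.3295]
tcp_rot: [[0.178, 0.984, -0.001], [0.984, -0.178, 0.002], [0.002, -0.002, -1.0]]
force: [0.5, -0.3, -0.2]
opening: 0.999
grasp_force: 0.0
```

{"method": "drive_tool", "body": {"steps": [[87, 0.25, 0.01, 0, 0, 0, -0.03], [87, 0.5, 0.02, 0, 0, 0, -0.06], [87, 0.75, 0.03, 0, 0, 0, -0.09], [87, 1, 0.04, 0, 0, 0, -0.116], [87, 1, 0.04, 0, 0, 0, -0.116]]}}

```text
time_s: 2.1
position: [0.4433, -0.1795, 0.3298]
tcp_rot: [[0.005, 1.0, -0.002], [1.0, -0.005, 0.001], [0.001, -0.002, -1.0]]
force: [0.6, -0.5, -0.1]
opening: 1.002
grasp_force: 0.0
```

{"method": "drive_tool", "body": {"steps": [[87, 0.25, 0.04, 0, 0, 0, -0.03], [87, 0.5, 0.08, 0, 0, 0, -0.06], [87, 0.75, 0.12, 0, 0, 0, -0.09], [87, 1, 0.16, 0, 0, 0, -0.123], [87, 1, 0.16, 0, 0, 0, -0.123]]}}

```text
time_s: 2.6
position: [0.4639, -0.0603, 0.33]
tcp_rot: [[-0.178, 0.984, -0.001], [0.984, 0.178, 0.0], [0.0, -0.001, -1.0]]
force: [-0.2, -0.6, -0.4]
opening: 1.002
grasp_force: 0.0
```

{"method": "drive_tool", "body": {"steps": [[87, 0.25, 0.035, 0, 0, 0, 0], [87, 0.5, 0.07, 0, 0, 0, 0], [87, 0.75, 0.105, 0, 0, 0, 0], [87, 1, 0.14, 0, 0, 0, 0], [87, 1, 0.14, 0, 0, 0, 0]]}}

```text
time_s: 3.1
position: [0.4592, 0.0605, 0.3302]
tcp_rot: [[-0.177, 0.984, -0.0], [0.984, 0.177, -0.0], [-0.0, -0.0, -1.0]]
force: [-0.3, -0.9, 0.3]
opening: 1.003
grasp_force: 0.0
```

{"method": "drive_tool", "body": {"steps": [[87, 0.25, 0.035, 0, 0, 0, 0], [87, 0.5, 0.07, 0, 0, 0, 0], [87, 0.75, 0.105, 0, 0, 0, 0], [87, 1, 0.14, 0, 0, 0, 0], [87, 1, 0.14, 0, 0, 0, 0]]}}

```text
time_s: 3.6
position: [0.4554, 0.1815, 0.3302]
tcp_rot: [[-0.178, 0.984, 0.0], [0.984, 0.178, -0.0], [-0.0, 0.0, -1.0]]
force: [-1.0, -0.4, 0.2]
opening: 0.999
grasp_force: 0.0
```

{"method": "drive_tool", "body": {"steps": [[87, 0.17, 0.02, 0.2, 0, 0, 0], [87, 0.34, 0.05, 0.4, 0, 0, 0], [87, 0.51, 0.07, 0.6, 0, 0, 0], [87, 0.51, 0.07, 0.75, 0, 0, 0], [87, 0.51, 0.07, 0.75, 0, 0, 0], [87, 0.51, 0.07, 0.75, 0, 0, 0]]}}

```text
time_s: 4.2
position: [0.4529, 0.2411, 0.2405]
tcp_rot: [[-0.175, 0.985, -0.0], [0.985, 0.175, -0.001], [-0.001, -0.0, -1.0]]
force: [0.5, 0.0, 0.1]
opening: 0.999
grasp_force: 0.0
```

```bash
python3 - <<'E'
from h import *
s=read_state();p=np.array(s["position"]);R=np.array(s["tcp_rot"]);print(p,s["joint_positions"])
print(rel(p,R,(.4508,.244,.1243),Rt(10.5)).round(3))
c=optics.capture("side");d=optics.capture("top")
cv2.imwrite("pics/b.png",cv2.resize(np.hstack([d["color"],c["color"]]),(800,300),interpolation=cv2.INTER_AREA))
E
```

```text
[0.4528521  0.24107968 0.24046428] [ 1.55660257e+01  2.03087042e+01  9.67355862e+01 -5.99914058e-02
  6.29814212e+01  5.51817105e+00]
[ 0.028 -0.012  0.968 -0.     0.001 -0.005]
```

View pics/b.png

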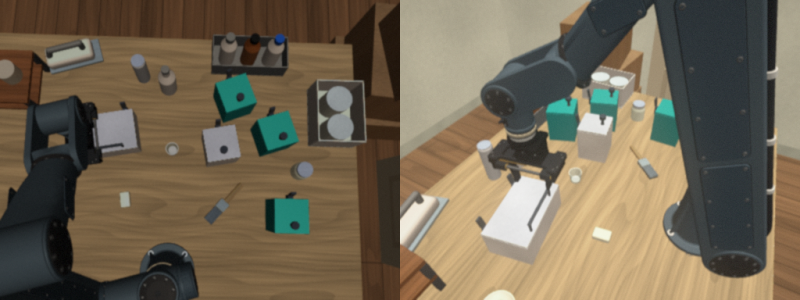

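The pictures show the open gripper above the handle (side view, about (525,165)), with the white lid below. The tool axes match, so I'll descend and close.

{"method": "drive_tool", "body": {"steps": [[87, 0.03, -0.01, 0.25, 0, 0, 0], [87, 0.03, -0.01, 0.5, 0, 0, 0], [87, 0.03, -0.01, 0.7, 0, 0, 0], [87, 0.03, -0.01, 0.85, 0, 0, 0], [87, 0.03, -0.01, 0.96, 0, 0, 0], [87, 0.03, -0.01, 0.96, 0, 0, 0], [87, 0.03, -0.01, 0.96, 0, 0, 0]]}}

```text
time_s: 5.0
position: [0.4511, 0.2459, 0.1263]
tcp_rot: [[-0.176, 0.984, 0.002], [0.984, 0.176, 0.0], [0.0, 0.002, -1.0]]
force: [0.2, -0.3, 0.1]
opening: 0.995
grasp_force: 0.0
```

{"method": "drive_tool", "body": {"steps": [[30, 0, 0, 0, 0, 0, 0], [15, 0, 0, 0, 0, 0, 0], [8, 0, 0, 0, 0, 0, 0], [5, 0, 0, 0, 0, 0, 0], [5, 0, 0, 0, 0, 0, 0], [5, 0, 0, 0, 0, 0, 0], [5, 0, 0, 0, 0, 0, 0], [5, 0, 0, 0, 0, 0, 0]]}}

```text
time_s: 5.8
position: [0.4499, 0.2461, 0.1253]
tcp_rot: [[-0.177, 0.984, -0.0], [0.984, 0.177, -0.0], [-0.0, -0.0, -1.0]]
force: [-0.1, -0.1, 0.9]
opening: 0.353
grasp_force: 0.0
```

```bash
python3 - <<'E'
from h import *
s=read_state();print(s)
c=optics.capture("side");d=optics.capture("top")
cv2.imwrite("pics/c.png",np.hstack([cv2.resize(d["color"][110:230,60:220],(400,300)),cv2.resize(c["color"][160:340,80:320],(400,300))]))
E
```

```text
{'time_s': 5.8, 'joint_positions': array([1.61762663e+01, 3.00874900e+01, 1.03358977e+02, 5.19087448e-04,
       4.65615150e+01, 5.97568122e+00]), 'qvel': array([ 0.05013083,  0.02706156, -0.04183722,  0.05196148, -0.07365316,
        0.01260465]), 'tau': array([ 4.33999405e-03, -3.76403224e+01, -1.14258555e+01,  5.79941156e-02,
        2.96734844e-02,  2.28444259e-05]), 'position': array([0.44990609, 0.24608556, 0.12530995]), 'tcp_rot': array([[-1.77088660e-01,  9.84194893e-01, -1.35637151e-04],
       [ 9.84194903e-01,  1.77088657e-01, -3.24957055e-05],
       [-7.96230653e-06, -1.39248013e-04, -9.99999990e-01]]), 'force': array([-0.13993092, -0.13486699,  0.92986311]), 'moment': array([-0.02374195, -0.08799293, -0.01972919]), 'grasp_force': 0.0, 'opening': 0.3533939573089175}
```

View pics/c.png

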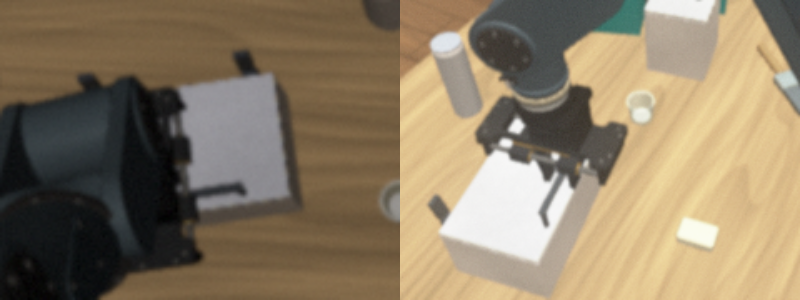

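The fingers straddle the bar but are still closing (31 mm). I'll keep closing.

{"method": "drive_tool", "body": {"steps": [[5, 0, 0, 0, 0, 0, 0], [5, 0, 0, 0, 0, 0, 0], [5, 0, 0, 0, 0, 0, 0], [5, 0, 0, 0, 0, 0, 0], [5, 0, 0, 0, 0, 0, 0], [5, 0, 0, 0, 0, 0, 0]]}}

```text
time_s: 6.5
position: [0.4464, 0.2454, 0.125]
tcp_rot: [[-0.177, 0.984, -0.007], [0.984, 0.177, -0.002], [-0.0, -0.007, -1.0]]
force: [-4.9, -1.6, 2.9]
opening: 0.119
grasp_force: 30.0
```

```bash
cat > arc.py <<'E'
from h import *
import sys
# handle path from grip pose: g0 = current grasp position at theta=0
def path(p0,th,th0=0,yaw=10.3):
    f=lambda t:np.array([-.138*np.cos(t)+.043*np.sin(t),.138*np.sin(t)+.043*np.cos(t)])
    d=f(th)-f(th0); a=np.radians(yaw)
    return np.array([np.cos(a)*d[0],np.sin(a)*d[0],d[1]])
# in tool axes (x along bar, y along box x, z down): shift = (0,dx,-dz)/0.12
f=lambda t:np.array([-.138*np.cos(t)+.043*np.sin(t),.138*np.sin(t)+.043*np.cos(t)])
prev=0
for t0,t1 in((0,.5),(.5,1.0),(1.0,1.4),(1.4,1.71)):
    print(t0,t1,[[round(float(v),3) for v in ((f(t)-f(t0))/.12*[1,-1])] for t in np.linspace(t0,t1,9)[1:]])
E
python3 arc.py
```

```text
0 0.5 [[0.025, -0.071], [0.054, -0.141], [0.087, -0.208], [0.124, -0.273], [0.166, -0.336], [0.211, -0.396], [0.26, -0.453], [0.313, -0.507]]
0.5 1.0 [[0.056, -0.051], [0.114, -0.098], [0.176, -0.141], [0.24, -0.18], [0.307, -0.216], [0.375, -0.247], [0.446, -0.273], [0.518, -0.295]]
1.0 1.4 [[0.058, -0.015], [0.118, -0.026], [0.177, -0.035], [0.237, -0.04], [0.297, -0.043], [0.357, -0.043], [0.418, -0.039], [0.477, -0.033]]
1.4 1.71 [[0.046, 0.007], [0.092, 0.016], [0.137, 0.026], [0.182, 0.039], [0.227, 0.053], [0.271, 0.068], [0.314, 0.086], [0.357, 0.105]]
```

The bar is gripped (10.4 mm, 30 N), about 4 mm nearer than I measured. I'll add a -0.03 bias and swing.

{"method": "drive_tool", "body": {"steps": [[5, 0, -0.01, -0.07, 0, 0, 0], [5, 0, 0.02, -0.14, 0, 0, 0], [5, 0, 0.06, -0.21, 0, 0, 0], [5, 0, 0.095, -0.275, 0, 0, 0], [5, 0, 0.135, -0.335, 0, 0, 0], [5, 0, 0.18, -0.395, 0, 0, 0], [5, 0, 0.23, -0.455, 0, 0, 0], [5, 0, 0.28, -0.51, 0, 0, 0]]}}

```text
time_s: 7.3
position: [0.482, 0.252, 0.187]
tcp_rot: [[-0.177, 0.984, -0.003], [0.984, 0.177, -0.0], [0.0, -0.003, -1.0]]
force: [-3.3, 1.5, -3.2]
opening: 0.113
grasp_force: 30.0
```

{"method": "drive_tool", "body": {"steps": [[5, 0, 0.055, -0.05, 0, 0, 0], [5, 0, 0.115, -0.1, 0, 0, 0], [5, 0, 0.175, -0.14, 0, 0, 0], [5, 0, 0.24, -0.18, 0, 0, 0], [5, 0, 0.305, -0.215, 0, 0, 0], [5, 0, 0.375, -0.245, 0, 0, 0], [5, 0, 0.445, -0.275, 0, 0, 0], [5, 0, 0.52, -0.295, 0, 0, 0]]}}

```text
time_s: 8.1
position: [0.5446, 0.2635, 0.2243]
tcp_rot: [[-0.177, 0.984, 0.0], [0.984, 0.177, 0.001], [0.001, 0.001, -1.0]]
force: [-5.2, 0.9, 6.1]
opening: 0.115
grasp_force: 30.0
```

{"method": "drive_tool", "body": {"steps": [[5, 0, 0.06, -0.015, 0, 0, 0], [5, 0, 0.12, -0.025, 0, 0, 0], [5, 0, 0.175, -0.035, 0, 0, 0], [5, 0, 0.235, -0.04, 0, 0, 0], [5, 0, 0.295, -0.043, 0, 0, 0], [5, 0, 0.355, -0.043, 0, 0, 0], [5, 0, 0.415, -0.04, 0, 0, 0], [5, 0, 0.475, -0.035, 0, 0, 0]]}}

```text
time_s: 8.9
position: [0.6012, 0.2741, 0.2261]
tcp_rot: [[-0.177, 0.984, 0.0], [0.984, 0.177, 0.002], [0.001, 0.001, -1.0]]
force: [-2.9, 4.3, 3.3]
opening: 0.111
grasp_force: 30.0
```

{"method": "drive_tool", "body": {"steps": [[5, 0, 0.045, 0.005, 0, 0, 0], [5, 0, 0.09, 0.015, 0, 0, 0], [5, 0, 0.135, 0.025, 0, 0, 0], [5, 0, 0.18, 0.04, 0, 0, 0], [5, 0, 0.225, 0.053, 0, 0, 0], [5, 0, 0.27, 0.068, 0, 0, 0], [5, 0, 0.315, 0.086, 0, 0, 0], [5, 0, 0.355, 0.105, 0, 0, 0]]}}

```text
time_s: 9.7
position: [0.643, 0.2814, 0.2128]
tcp_rot: [[-0.177, 0.984, -0.0], [0.984, 0.177, 0.001], [0.001, 0.0, -1.0]]
force: [-1.9, 4.2, 1.8]
opening: 0.11
grasp_force: 30.0
```

```bash
python3 - <<'E'
from h import *
s=read_state();print(s["position"],s["force"],s["joint_positions"])
c=optics.capture("side");d=optics.capture("top")
cv2.imwrite("pics/d.png",np.hstack([cv2.resize(d["color"][80:230,60:260],(400,300)),cv2.resize(c["color"][100:340,40:360],(400,300))]))
E
```

```text
[0.64296558 0.28143319 0.21276308] [-1.92988713  4.19264319  1.83471349] [1.45147306e+01 3.69296204e+01 7.04693631e+01 5.99530849e-02
 7.25954039e+01 4.29300851e+00]
```

View pics/d.png

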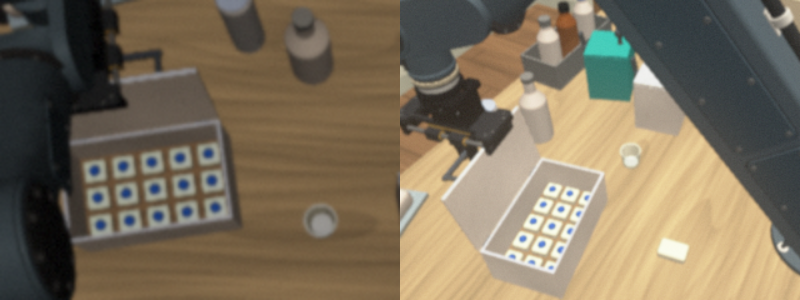

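The lid is open past vertical and the bar is still held at crop (460,155). I'll nudge it onto the stop, then open slightly.

{"method": "drive_tool", "body": {"steps": [[5, 0, 0.03, 0.01, 0, 0, 0], [5, 0, 0.055, 0.02, 0, 0, 0], [5, 0, 0.055, 0.02, 0, 0, 0], [5, 0, 0.055, 0.02, 0, 0, 0]]}}

```text
time_s: 10.2
position: [0.648, 0.2822, 0.2102]
tcp_rot: [[-0.177, 0.984, -0.003], [0.984, 0.177, 0.0], [0.001, -0.003, -1.0]]
force: [-3.5, 4.0, 2.1]
opening: 0.115
grasp_force: 30.0
```

{"method": "drive_tool", "body": {"steps": [[26, 0, 0, 0, 0, 0, 0], [26, 0, 0, 0, 0, 0, 0], [26, 0, 0, 0, 0, 0, 0], [26, 0, 0, 0, 0, 0, 0], [26, 0, 0, 0, 0, 0, 0]]}}

```text
time_s: 10.7
position: [0.6494, 0.2814, 0.211]
tcp_rot: [[-0.177, 0.984, 0.001], [0.984, 0.177, -0.0], [-0.001, 0.0, -1.0]]
force: [-0.8, -0.7, -0.2]
opening: 0.295
grasp_force: 0.0
```

Released with no force left. Now I'll lift straight up.

{"method": "drive_tool", "body": {"steps": [[26, 0, 0, -0.08, 0, 0, 0], [26, 0, 0, -0.2, 0, 0, 0], [26, 0, 0, -0.35, 0, 0, 0], [26, 0, 0, -0.55, 0, 0, 0], [26, 0, 0, -0.75, 0, 0, 0], [26, 0, 0, -0.9, 0, 0, 0], [26, 0, 0, -0.9, 0, 0, 0], [26, 0, 0, -0.9, 0, 0, 0]]}}

```text
time_s: 11.5
position: [0.649, 0.2819, 0.3202]
tcp_rot: [[-0.177, 0.984, 0.002], [0.984, 0.177, 0.0], [0.0, 0.002, -1.0]]
force: [-0.8, 0.7, -0.2]
opening: 0.296
grasp_force: 0.0
```

```bash
python3 - <<'E'
from h import *
c=optics.capture("side");d=optics.capture("top")
for x in (c,d):
    P=cloud(x); a=np.radians(10.3); e=np.array([np.cos(a),np.sin(a)])
    u=(P[...,:2]-[.583,.269])@e; v=(P[...,:2]-[.583,.269])@[-e[1],e[0]]
    m=(abs(v)<.11)&(P[...,2]>.12)&(P[...,2]<.235)&(abs(u)<.05)&(x["color"].max(2)>90)&(x["range_z"]>0)
    if m.sum()>50:
        k=np.polyfit(P[m][:,2],u[m],1); print(m.sum(),"tilt from vertical",np.degrees(np.arctan(k[0])))
cv2.imwrite("pics/e.png",np.hstack([cv2.resize(d["color"][80:230,60:260],(400,300)),cv2.resize(c["color"][100:340,40:360],(400,300))]))
E
```

```text
3003 tilt from vertical 10.41042577414618
1575 tilt from vertical 10.184469629642805
```

View pics/e.png

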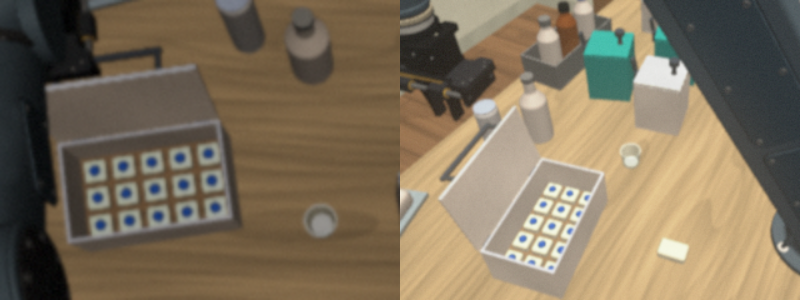

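The lid leans back about 10° past vertical (100°) on its stop. The gripper is clear above it, and the peg box at (660,95) is shut.

```bash
python3 -c "
from rig import order;print(order.hand_in())"
```

```text
the job is handed in; nothing more can be done
None
```

The tablet box's lid is open on its stop at about 100° and let go, the gripper is clear above it, the peg box was left shut, and the job was handed in after about 11.6 s; the hand-in gave no verdict.

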